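# Lower the ratchet arm of the glue press

## Task

Lower the glue press onto the work with the fingertips alone. First press the red pawl's thumb pad down all the way, so that the pawl tips over and stays free of the ratchet teeth; then push the press arm down by its blue cross handle, steadily and without slamming or forcing it against the engaged pawl, until the rubber foot sits firmly on the glue block, and let go. Leave the pawl free, do not pick up or shift the round blank or the glue block on it, and leave everything else alone.

Things in the scene. Friction and masses are not known exactly. Their poses are not given: they have to be found in the camera images.
- press: The glue press, fixed to the table: plywood board 500 x 200 x 18 mm with a grey hinge bracket (two cheek plates, 54 mm over all, up to 193 mm high). Origin on the table surface straight below the arm's hinge; z up; x runs along the board from the hinge towards the foot and handle end (board from x = -170 to +330 mm), y is level across the board. The arm's hinge axis is parallel to y at height 130 mm, the pawl's pivot parallel to y at x = -72 mm, height 179 mm.
- press_arm (a joint): Angle of the green press arm above level (rad): it starts raised at 0.56 to 0.78, the foot meets the block at 0. Stiff hinge: it stays where it is left. Until the pawl is free the four ratchet teeth (0.16 rad apart) stop it from going down beyond about 0.5; once the pawl is free, roughly 3 to 8 N straight down on the handle moves it steadily.
- handle (a point): Top of the blue cross handle, a round bar 18 mm thick and 90 mm long, level and parallel to the press's y, at the outer end of the press arm. This point is the middle of the bar's upper side when the arm is level, in the arm's frame 250 mm out from the hinge axis and 21 mm above it (the bar's centre line is 250 mm out and 12 mm up). It swings about the hinge axis with the arm.
- foot (a point): Centre of the underside of the black rubber foot (42 mm across) under the arm, 200 mm out from the hinge axis and 42 mm below the arm's centre line.
- pawl (a joint): Angle of the red pawl (rad): 0 = nose in the teeth, 0.36 = thumb pad pressed fully down, nose lifted clear. A steel tumbler weight (a barrel 32 mm thick, 44 mm long) on top of it makes it tip over centre: pushed past about 0.2 it tips over to 0.36 and stays there; short of that it falls back into the teeth.
- pawl_pad (a point): Middle of the upper face of the pawl's thumb pad (red, 44 mm along the press's x, 36 mm across, 8 mm thick), at the end of the press opposite the handle, about 205 mm above the table; 87 mm behind the pawl's pivot. Pressing it straight down with less than 2 N moves it down about 31 mm to its stop; no other part is below it. If the arm has been shoved down against the teeth the pawl binds and needs more (10 N or so).
- glue_block: Loose dark wooden disc, 68 mm across and 25 mm thick, on top of the blank under the foot. Origin at the centre of its underside. Its top is 88 mm above the table.
- blank: Loose round maple blank, 156 mm across and 45 mm thick, about 0.75 kg, lying on the press board under the foot. Origin at the centre of its underside.
- spare_block: Bystander: wooden disc 56 mm across, 22 mm thick, on the board beside the bracket. Origin under its centre.
- glue_bottle: Bystander: white bottle with orange cap, 54 mm across, 150 mm tall, standing beside the board. Origin under its centre.
- gouge: Bystander: turning gouge with blue handle, about 355 mm long and 26 mm thick, lying beside the board on the robot's side. Origin under the handle's front part.
- sanding_block: Bystander: cork block 110 x 65 x 35 mm.
- small_bowl: Bystander: small turned bowl, 110 mm across, 50 mm high.
- chuck: Bystander: steel four-jaw lathe chuck, 100 mm across, 69 mm high.
- wax_tin: Bystander: amber jar, 76 mm across, 60 mm high.
Not all that is in view belongs to the job. Leave any pink, white or yellow look-alike of the glue_block alone.

How it is judged:
By the outcome, as a careful person would: the job done as asked, in the order asked, and still so for the second after the job is handed in, with the robot touching nothing.
It also fails if it takes over 48 s, if anything falls off the work surface, if the arm or the gripper's body presses on something with over 40 N, if the wrist force passes 120 N, or if a joint passes its speed limit or range.

## Robot

A 6-joint arm with a two-finger parallel gripper is mounted at the origin on the work surface. World frame = base frame: x ahead of the robot, y to its left, z up, the work surface at z = 0. Lengths are in m, angles in rad, forces in N, time in s.
With the tool pointing down it reaches from about 0.375 to 0.9 m from the base axis. Payload 3.1 kg.
Tool frame: the origin (TCP) lies midway between the tips of the shut fingers; the grasp point (between the pads) lies 19 mm behind it; z points along the fingers, y is the line along which they close (so a half turn about z gives the same grasp; the last joint's range is limited). The gripper opens to 85 mm and grips with 20 to 120 N. Pads are 22 mm wide; open, the fingers measure 114 mm over their backs; the gripper's body (76 mm by 85 mm) begins 54 mm behind the grasp point. The pads swing forward as they close: fully open they stand 13 mm farther back than shut.
Start: joints at [1.117, 0.527, 1.433, -0, 1.181, -0.178], TCP at [0.17, 0.601, 0.231] pointing down, gripper open.
Joint ranges: [-3.08, 3.08], [-0.75, 2.2], [0.22, 2.44], [-1.43, 4.57], [0, 2.65], [-2.85, 2.85]. Speed limits (rad/s): [2.79, 2.79, 3.14, 3.14, 3.14, 3.14].

## Interface

Orientations are given as a unit quaternion [x, y, z, w].
In Python, from station import manip gives the robot as it stands. The module is installed in compiled form; this text tells all that it offers.
- The arm moves only by the tool apply_moves, never from a script. Its arguments are lists of equal length, an entry for each row: "claw": the gripper's target within -1 to 1 (fully open at 1, half-way at 0, shut at -1); "travel": the shift along the tool's x, y, z scaled (see below), a list of three; "turn": the turn, a rotation vector about the tool's x, y, z scaled (see below), a list of three. In form: {"claw": [claw, ...], "travel": [[dx, dy, dz], ...], "turn": [[rx, ry, rz], ...]}. A call has 1 to 5 rows; each row is the pose to reach, as a shift and turn from the pose commanded when the call began, along the tool's axes at that moment, turning the shorter way round; what a row does not reach only later rows make up. The controller multiplies each number of a shift by 800 mm and each number of a turn by 180 degrees. A row lasts 1/12 s, in which the tool goes at most 41.7 mm and 7.16 degrees, less where a joint would pass 70% of its speed; a pose out of reach is approached as far as the arm can. A call with a number of a shift or a turn outside -1 to 1 is refused whole. A call with a gripper value outside its range is refused whole. The fingers move at their own pace and stop on an object; "newtons" is the grip in N (left out, the last holds). Time passes only in rows, so rows that repeat a pose let the fingers close. It gives the time, the measured TCP pose, the force, the opening and the grip force at its end, in the units of the state.
- manip.sense(): the state, without advancing time (a new reading comes with each control period).
- manip.snapshot(name): name is "scene" or "top"; returns a dict with "pixels" (384x512x3 uint8, red, green, blue), "depth" (384x512 float32, m along the optical axis (not along the pixel's ray), 0 where there is no reading), "intrinsics" (3x3 intrinsics, pixels), "R" (3x3) and "t" (3): a world point X has camera coordinates R X + t. Camera axes: x right, y down, z forward; pixel columns grow to the right and rows downward; lengths in m; the calibration is good to about 2 mm. A picture is of the moment at which its call begins.
- manip.sign_off(): hands the job in; it is judged then, once.
The state is a dict: "t": time; "q": joint angles; "qd": joint speeds; "tau": joint torques, N m; "tcp_pos": TCP position; "tool_rot": TCP orientation; "force": force on the tool from outside, world axes, zero at the start; "ft_torque": the same for the moment, N m; "finger_gap": opening from 0.0 (shut) to 1.0 (fully open); "gripper_force": force on a finger pad.
Only numpy, scipy, OpenCV 4.12 (cv2) and the standard library are available. Lean on these libraries where they do the work, as an engineer would, in place of code of your own. Each camera call takes 0.05 s, during which the arm holds its last target. There are 200 camera calls.

## Working session

There is one attempt and no reset: what is moved stays moved. The work goes in short steps, Python scripts to look and compute and a tool call to move; the robot and the scene stay as the last step left them, time stands still between calls to the robot, and variables do not carry over. Pictures are saved under pics/ and viewed, at most 10 in all, crops included, and the job is handed in when it is done.

Besides the shell and the picture viewer there is one more tool, called by a JSON object that holds its "fn" and its "kwargs". apply_moves: Moves the arm, as the interface text tells. Shifts and turns lie within -1 to 1; 1 stands for 800 mm of shift or 180 degrees of turn. Its arguments: {"type":"object","properties":{"claw":{"type":"array","items":{"type":"number"}},"travel":{"type":"array","items":{"type":"array","items":{"type":"number"}}},"turn":{"type":"array","items":{"type":"array","items":{"type":"number"}}},"newtons":{"type":"number"}},"required":["claw","travel","turn"]}

```bash
mkdir -p pics; cat > h.py <<'E'
import numpy as np, cv2
from station import manip
def snap(n):
    s=manip.snapshot(n); return s
def pts(s):
    d=s["depth"]; v,u=np.indices(d.shape); K=s["intrinsics"]
    c=np.stack([(u-K[0,2])/K[0,0]*d,(v-K[1,2])/K[1,1]*d,d],-1)
    return (c-s["t"])@s["R"]   # R^T(c-t)
E
python3 - <<'E'
from h import *
ims=[]
for n in("scene","top"):
    s=snap(n); np.savez(f"{n}.npz",**s); ims.append(s["pixels"][...,::-1])
    cv2.imwrite(f"pics/{n}0.png",ims[-1]); print(n,s["R"].round(2).tolist(),s["t"].round(3))
print(manip.sense())
E
```

```text
scene [[0.19, 0.98, 0.0], [0.51, -0.1, -0.85], [-0.84, 0.16, -0.52]] [-0.124 -0.147  1.736]
top [[-0.02, -1.0, -0.02], [-1.0, 0.02, -0.09], [0.09, 0.02, -1.0]] [0.046 0.541 1.351]
{'t': 0.1, 'q': array([ 1.11647954e+00,  5.28373511e-01,  1.43378264e+00,  1.13888228e-05,
        1.18139784e+00, -1.78522299e-01]), 'qd': array([-1.06010076e-03, -1.10906691e-03, -1.56030079e-03,  5.03371603e-04,
       -2.46543912e-05,  6.83821386e-04]), 'tau': array([-2.35379857e-04, -4.43306351e+01, -1.78586769e+01, -1.93041260e-04,
        3.97168231e-03,  9.40396689e-06]), 'tcp_pos': array([0.16988859, 0.60079594, 0.23042859]), 'tool_rot': array([ 1.37462705e-01,  9.90506458e-01, -9.30342691e-04, -3.10154286e-04]), 'force': array([ 0.37031651,  0.17027688, -0.25518558]), 'ft_torque': array([-0.05018362, -0.00451824, -0.02932426]), 'gripper_force': 0.0, 'finger_gap': 1.0019029492802163}
```

View pics/scene0.png

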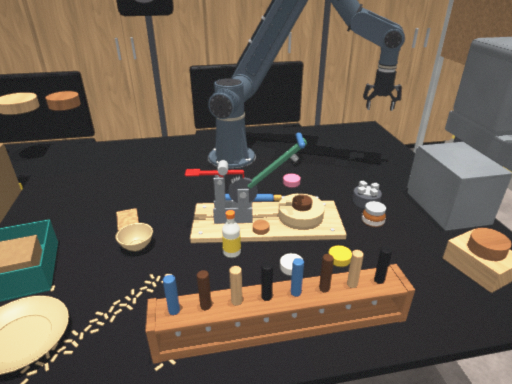

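View pics/top0.png

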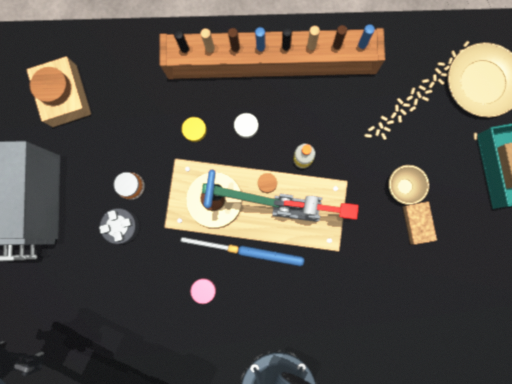

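The scene view shows the press in the middle: red pad at (193,173) and blue cross handle at (301,141). In the top view the pad is at (349,211) and the handle at (210,188).

Things that could be mistaken for them in the top view:
- **Handle:** the gouge handle (270,255) and the blue rack tools (260,40) and (366,38). The choice is the bar on the green arm.
- **Pad:** the red pawl bar (320,206) and the pink disc (203,291). The choice is the square at the far end.

```bash
python3 - <<'E'
from h import *
S={n:dict(np.load(n+".npz")) for n in("scene","top")}
win={"scene":{"red":(150,210,165,185),"blue":(285,320,130,155),"green":(240,310,130,195)},"top":{"red":(280,365,195,225),"blue":(195,225,165,212),"green":(195,285,175,215)}}
hs={"red":((0,170,90),(6,255,255)),"blue":((98,120,60),(115,255,255)),"green":((65,100,30),(95,255,255))}
P={n:s["intrinsics"]@np.c_[s["R"],s["t"]] for n,s in S.items()}
C={}
for n,s in S.items():
    hsv=cv2.cvtColor(s["pixels"],cv2.COLOR_RGB2HSV); X=pts(s)
    for c,(u0,u1,v0,v1) in win[n].items():
        m=cv2.inRange(hsv,*hs[c]); w=np.zeros_like(m); w[v0:v1,u0:u1]=1; m=m*w>0
        if n=="top" and c=="red": m[:, :341]=False
        if n=="scene" and c=="red": m[:, 201:]=False
        v,u=np.nonzero(m); C[n,c]=np.array([u.mean(),v.mean()])
        p=X[m&(s["depth"]>0)]
        print(n,c,len(u),C[n,c].round(1),u.min(),u.max(),v.min(),v.max(),"med",np.median(p,0).round(3),"lo",np.percentile(p,3,axis=0).round(3),"hi",np.percentile(p,97,axis=0).round(3))
for c in("red","blue"):
    h=cv2.triangulatePoints(P["scene"],P["top"],C["scene",c],C["top",c]).ravel(); h=h[:3]/h[3]
    print(c,h.round(4))
# board: wood hue in top
s=S["top"];X=pts(s);hgt=X[...,2];m=(abs(hgt-.018)<.006);m[:155]=0;m[252:]=0;m[:,:160]=0;m[:,355:]=0
m=cv2.morphologyEx(m.astype(np.uint8),cv2.MORPH_OPEN,np.ones((3,3)))>0
p=X[m][:,:2]; r=cv2.minAreaRect(p.astype(np.float32)); print("board",r)
p=X[140:180,:];
a=np.hstack([cv2.resize(S["top"]["pixels"][150:260,155:365,::-1],None,fx=3,fy=3,interpolation=2)])
cv2.imwrite("pics/crop.png",a)
E
```

```text
scene red 105 [192.6 172.1] 185 200 169 175 med [ 0.493 -0.179  0.204] lo [ 0.467 -0.203  0.197] hi [ 0.506 -0.157  0.206]
scene blue 89 [299.9 139.8] 296 304 133 147 med [0.552 0.147 0.313] lo [-0.126  0.139  0.001] hi [0.581 0.346 0.316]
scene green 109 [275.1 162.9] 251 305 138 183 med [0.531 0.076 0.234] lo [0.519 0.012 0.173] hi [0.544 0.138 0.291]
top red 140 [351.2 210.7] 341 358 203 219 med [ 0.487 -0.19   0.205] lo [ 0.467 -0.232 -0.002] hi [ 0.517 -0.161  0.208]
top blue 186 [209.3 190.2] 204 213 171 206 med [0.53  0.15  0.314] lo [0.498 0.142 0.308] hi [0.572 0.161 0.318]
top green 366 [238.6 194.9] 203 272 184 204 med [0.526 0.09  0.245] lo [0.512 0.014 0.176] hi [0.542 0.161 0.308]
red [ 0.4856 -0.1838  0.2015]
blue [0.5326 0.1517 0.3041]
board ((0.501604437828064, 0.0581660270690918), (0.5015551447868347, 0.2412552833557129), 81.27851104736328)
```

View pics/crop.png

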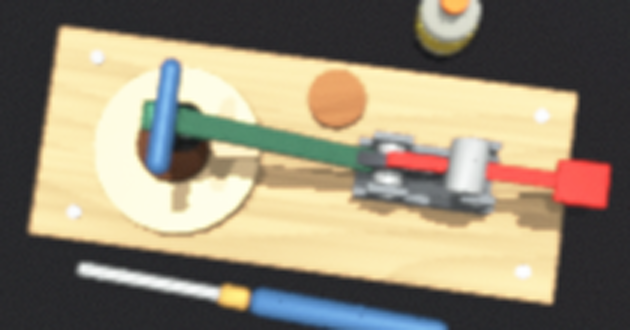

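The crop confirms both choices: the red square pad at crop (582,183) and the blue bar on the green arm at (163,115). The triangulated pad is (0.486,-0.184,0.203). The bar top is (0.535,0.15,0.317), which puts the arm at about 0.74 rad. The pad-to-handle distance is 335 mm, as the geometry predicts. Next I work out the moves.

```bash
cat >> h.py <<'E'
from scipy.spatial.transform import Rotation as Ro
def plan(*P,start=None):
    s=manip.sense(); R=Ro.from_quat(s["tool_rot"]).as_matrix(); p0=s["tcp_pos"] if start is None else np.array(start)
    print("t",round(s["t"],2),"tcp",s["tcp_pos"].round(4),"F",s["force"].round(1),"gap",round(s["finger_gap"],2))
    for p in P: print(p,((np.array(p)-p0)@R/.8).round(4).tolist())
E
python3 - <<'E'
from h import *
plan((.20,.56,.30),(.25,.53,.34),(.35,.40,.40),(.43,.20,.40),(.45,0,.40),(.485,-.186,.30),(.485,-.186,.225))
E
```

```text
t 0.1 tcp [0.1699 0.6008 0.2304] F [ 0.4  0.2 -0.3] gap 1.0
(0.2, 0.56, 0.3) [-0.0501, -0.039, -0.0869]
(0.25, 0.53, 0.34) [-0.1204, -0.0581, -0.1369]
(0.35, 0.4, 0.4) [-0.2849, -0.1806, -0.2117]
(0.43, 0.2, 0.4) [-0.4492, -0.3939, -0.2114]
(0.45, 0, 0.4) [-0.5413, -0.6277, -0.2109]
(0.485, -0.186, 0.3) [-0.6468, -0.8392, -0.0856]
(0.485, -0.186, 0.225) [-0.6468, -0.8391, 0.0082]
```

{"fn": "apply_moves", "kwargs": {"claw": [-1, -1, -1, -1, -1], "travel": [[-0.05, -0.02, -0.04], [-0.09, -0.04, -0.08], [-0.12, -0.06, -0.12], [-0.16, -0.09, -0.15], [-0.19, -0.12, -0.18]], "turn": [[0, 0, 0], [0, 0, 0], [0, 0, 0], [0, 0, 0], [0, 0, 0]]}}

```text
t: 0.52
tcp_pos: [0.2809, 0.483, 0.3624]
tool_rot: [0.137, 0.991, 0.0, 0.0]
force: [1.0, -0.6, 0.5]
finger_gap: 0.3
gripper_force: 0.0
```

```bash
python3 - <<'E'
from h import *
plan((.43,.20,.40),(.45,0,.40),start=(.295,.462,.375))
E
```

```text
t 0.52 tcp [0.2809 0.483  0.3624] F [ 1.  -0.6  0.5] gap 0.3
(0.43, 0.2, 0.4) [-0.2515, -0.2693, -0.0312]
(0.45, 0, 0.4) [-0.3435, -0.503, -0.0312]
```

{"fn": "apply_moves", "kwargs": {"claw": [-1, -1, -1, -1, -1], "travel": [[-0.25, -0.27, -0.03], [-0.25, -0.27, -0.03], [-0.25, -0.27, -0.03], [-0.25, -0.27, -0.03], [-0.25, -0.27, -0.03]], "turn": [[0, 0, 0], [0, 0, 0], [0, 0, 0], [0, 0, 0], [0, 0, 0]]}}

```text
t: 0.93
tcp_pos: [0.3741, 0.2969, 0.3784]
tool_rot: [0.137, 0.991, -0.0, -0.0]
force: [1.3, 0.6, 1.0]
finger_gap: 0.003
gripper_force: 0.0
```

{"fn": "apply_moves", "kwargs": {"claw": [-1, -1, -1, -1, -1], "travel": [[-0.09, -0.32, 0], [-0.09, -0.32, 0], [-0.09, -0.32, 0], [-0.09, -0.32, 0], [-0.09, -0.32, 0]], "turn": [[0, 0, 0], [0, 0, 0], [0, 0, 0], [0, 0, 0], [0, 0, 0]]}}

```text
t: 1.35
tcp_pos: [0.3728, 0.0888, 0.3783]
tool_rot: [0.137, 0.991, -0.0, -0.0]
force: [2.0, -0.3, -0.6]
finger_gap: -0.001
gripper_force: 0.0
```

{"fn": "apply_moves", "kwargs": {"claw": [-1, -1, -1, -1, -1], "travel": [[-0.1, -0.21, 0], [-0.1, -0.21, 0], [-0.1, -0.21, 0], [-0.1, -0.21, 0], [-0.1, -0.21, 0]], "turn": [[0, 0, 0], [0, 0, 0], [0, 0, 0], [0, 0, 0], [0, 0, 0]]}}

```text
t: 1.77
tcp_pos: [0.4055, -0.0973, 0.3784]
tool_rot: [0.139, 0.99, -0.001, 0.0]
force: [0.2, -0.1, -0.6]
finger_gap: 0.001
gripper_force: 0.0
```

```bash
python3 - <<'E'
from h import *
plan((.485,-.186,.30),(.485,-.186,.23))
E
```

```text
t 1.77 tcp [ 0.4055 -0.0973  0.3784] F [ 0.2 -0.1 -0.6] gap 0.0
(0.485, -0.186, 0.3) [-0.126, -0.0789, 0.0983]
(0.485, -0.186, 0.23) [-0.126, -0.0787, 0.1858]
```

{"fn": "apply_moves", "kwargs": {"claw": [-1, -1, -1, -1, -1], "travel": [[-0.11, -0.06, 0], [-0.11, -0.06, 0], [-0.11, -0.06, 0], [-0.11, -0.06, 0.09], [-0.11, -0.06, 0.09]], "turn": [[0, 0, 0], [0, 0, 0], [0, 0, 0], [0, 0, 0], [0, 0, 0]]}}

```text
t: 2.18
tcp_pos: [0.4776, -0.1645, 0.3053]
tool_rot: [0.138, 0.99, -0.0, 0.001]
force: [-1.7, 1.4, 0.1]
finger_gap: 0.001
gripper_force: 0.0
```

{"fn": "apply_moves", "kwargs": {"claw": [-1, -1, -1], "travel": [[0, 0, 0.04], [0, 0, 0.04], [0, 0, 0.04]], "turn": [[0, 0, 0], [0, 0, 0], [0, 0, 0]]}}

```text
t: 2.43
tcp_pos: [0.4755, -0.1625, 0.2732]
tool_rot: [0.138, 0.99, 0.001, -0.002]
force: [0.4, 0.0, 0.3]
finger_gap: -0.003
gripper_force: 0.0
```

```bash
python3 - <<'E'
from h import *
plan((.485,-.186,.225),(.485,-.186,.17))
a=[]
for n,(u,v) in (("scene",(120,100)),("top",(280,150))):
    s=snap(n); a.append(cv2.resize(s["pixels"][v:v+110,u:u+130,::-1],None,fx=3,fy=3,interpolation=2))
cv2.imwrite("pics/pad1.png",np.hstack(a))
E
```

```text
t 2.43 tcp [ 0.4755 -0.1625  0.2732] F [0.4 0.  0.3] gap -0.0
(0.485, -0.186, 0.225) [-0.0197, -0.0252, 0.0601]
(0.485, -0.186, 0.17) [-0.02, -0.0253, 0.1289]
```

View pics/pad1.png

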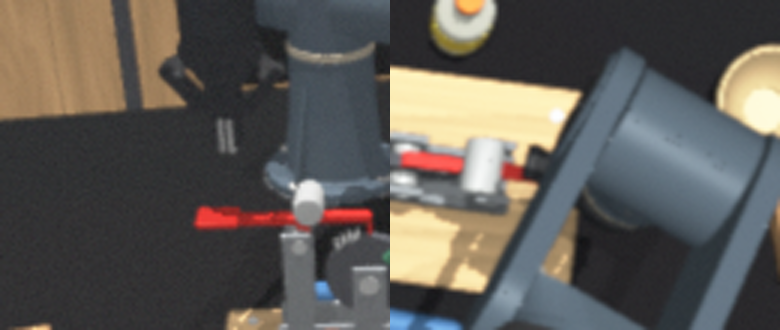

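The closed fingertips are at crop (228,150), above and about 20 mm inboard of the pad at (205,215). I shift outward and lower to just above the pad.

{"fn": "apply_moves", "kwargs": {"claw": [-1, -1, -1, -1], "travel": [[-0.02, -0.026, 0], [-0.02, -0.026, 0.03], [-0.02, -0.026, 0.06], [-0.02, -0.026, 0.06]], "turn": [[0, 0, 0], [0, 0, 0], [0, 0, 0], [0, 0, 0]]}}

```text
t: 2.87
tcp_pos: [0.4853, -0.187, 0.2254]
tool_rot: [0.138, 0.99, 0.001, -0.002]
force: [-0.4, -0.2, -0.2]
finger_gap: 0.001
gripper_force: 0.0
```

{"fn": "apply_moves", "kwargs": {"claw": [-1, -1, -1, -1, -1], "travel": [[0, 0, 0.008], [0, 0, 0.016], [0, 0, 0.024], [0, 0, 0.03], [0, 0, 0.03]], "turn": [[0, 0, 0], [0, 0, 0], [0, 0, 0], [0, 0, 0], [0, 0, 0]]}}

```text
t: 3.28
tcp_pos: [0.4861, -0.1872, 0.2022]
tool_rot: [0.137, 0.991, 0.0, -0.0]
force: [-0.4, 0.4, -0.1]
finger_gap: -0.003
gripper_force: 0.0
```

{"fn": "apply_moves", "kwargs": {"claw": [-1, -1, -1, -1, -1], "travel": [[0, 0, 0.007], [0, 0, 0.014], [0, 0, 0.021], [0, 0, 0.028], [0, 0, 0.034]], "turn": [[0, 0, 0], [0, 0, 0], [0, 0, 0], [0, 0, 0], [0, 0, 0]]}}

```text
t: 3.7
tcp_pos: [0.4861, -0.1872, 0.1745]
tool_rot: [0.138, 0.991, 0.0, -0.0]
force: [-0.4, 2.0, 8.2]
finger_gap: 0.001
gripper_force: 4.0
```

{"fn": "apply_moves", "kwargs": {"claw": [-1, -1, -1], "travel": [[0, 0, 0.002], [0, 0, 0.003], [0, 0, 0.003]], "turn": [[0, 0, 0], [0, 0, 0], [0, 0, 0]]}}

```text
t: 3.95
tcp_pos: [0.4863, -0.1872, 0.1743]
tool_rot: [0.137, 0.991, 0.0, 0.0]
force: [-2.4, 2.3, 12.5]
finger_gap: -0.002
gripper_force: 5.6
```

```bash
python3 - <<'E'
from h import *
plan()
s=snap("scene"); cv2.imwrite("pics/pad2.png",cv2.resize(s["pixels"][120:230,130:330,::-1],None,fx=4,fy=4,interpolation=2))
E
```

```text
t 3.95 tcp [ 0.4863 -0.1872  0.1743] F [-2.4  2.3 12.5] gap -0.0
```

View pics/pad2.png

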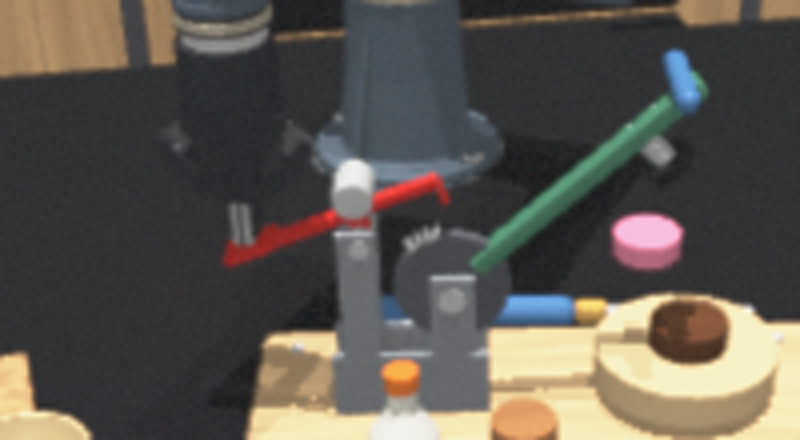

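The pad is down on its stop at crop (240,250), with the fingers on it and about 12 N. The nose at (438,185) is clear of the teeth. I lift off and travel to above the handle.

{"fn": "apply_moves", "kwargs": {"claw": [-1, -1, -1, -1, -1], "travel": [[0, 0, -0.02], [0, 0, -0.06], [0, 0, -0.11], [0, 0, -0.16], [0, 0, -0.21]], "turn": [[0, 0, 0], [0, 0, 0], [0, 0, 0], [0, 0, 0], [0, 0, 0]]}}

```text
t: 4.42
tcp_pos: [0.4858, -0.1871, 0.3421]
tool_rot: [0.137, 0.991, 0.0, -0.001]
force: [1.2, -1.2, 0.4]
finger_gap: 0.005
gripper_force: 0.0
```

```bash
python3 - <<'E'
from h import *
s=snap("scene"); np.savez("b.npz",**s)
hsv=cv2.cvtColor(s["pixels"],cv2.COLOR_RGB2HSV);X=pts(s)
m=cv2.inRange(hsv,(0,170,90),(6,255,255))>0; m[:165]=0;m[:,:180]=0;m[190:]=0;m[:,245:]=0
p=X[m&(s["depth"]>0)]; i=np.argsort(p[:,1]); print("pad end",np.median(p[i[:20]],0).round(3),"nose",np.median(p[i[-10:]],0).round(3))
plan((.533,.150,.40),(.533,.150,.345))
E
```

```text
pad end [ 0.495 -0.198  0.168] nose [ 0.513 -0.032  0.217]
t 4.47 tcp [ 0.4899 -0.1896  0.351 ] F [ 2.  -0.8  5.6] gap 0.0
(0.533, 0.15, 0.4) [0.0627, 0.4228, -0.0643]
(0.533, 0.15, 0.345) [0.0637, 0.4232, 0.0044]
```

{"fn": "apply_moves", "kwargs": {"claw": [-1, -1, -1, -1, -1], "travel": [[0, 0.02, -0.04], [0.02, 0.06, -0.06], [0.03, 0.12, -0.06], [0.04, 0.17, -0.06], [0.04, 0.22, -0.06]], "turn": [[0, 0, 0], [0, 0, 0], [0, 0, 0], [0, 0, 0], [0, 0, 0]]}}

```text
t: 4.88
tcp_pos: [0.5013, -0.012, 0.389]
tool_rot: [0.138, 0.99, -0.0, 0.0]
force: [1.4, 0.3, -0.4]
finger_gap: 0.001
gripper_force: 0.0
```

{"fn": "apply_moves", "kwargs": {"claw": [-1, -1, -1, -1, -1], "travel": [[0, 0.05, 0], [0.01, 0.1, 0], [0.02, 0.15, 0], [0.02, 0.2, 0], [0.02, 0.2, 0]], "turn": [[0, 0, 0], [0, 0, 0], [0, 0, 0], [0, 0, 0], [0, 0, 0]]}}

```text
t: 5.3
tcp_pos: [0.5311, 0.1512, 0.388]
tool_rot: [0.134, 0.991, 0.002, 0.0]
force: [0.7, -1.3, 0.2]
finger_gap: 0.003
gripper_force: 0.0
```

```bash
python3 - <<'E'
from h import *
plan((.535,.150,.345),(.535,.150,.325))
s=snap("scene"); cv2.imwrite("pics/han.png",cv2.resize(s["pixels"][80:210,180:330,::-1],None,fx=4,fy=4,interpolation=2))
E
```

```text
t 5.3 tcp [0.5311 0.1512 0.388 ] F [ 0.7 -1.3  0.2] gap 0.0
(0.535, 0.15, 0.345) [-0.0052, -0.0004, 0.0538]
(0.535, 0.15, 0.325) [-0.0052, -0.0005, 0.0788]
```

View pics/han.png

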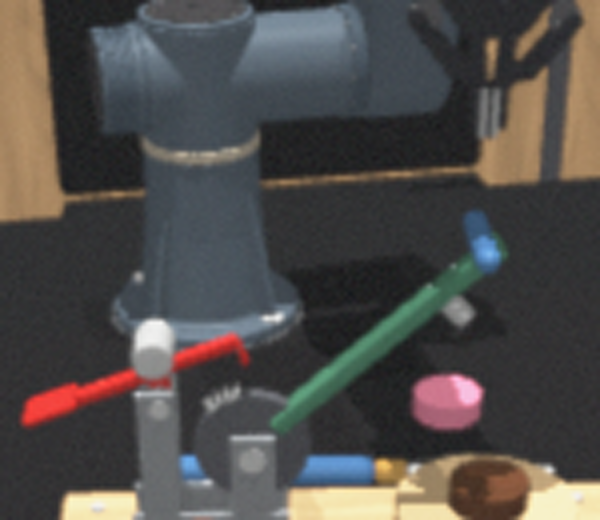

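The fingertips at (489,115) are directly above the bar at (485,240), and the pawl still stands tipped over. Now I lower near the bar and compute the arc.

{"fn": "apply_moves", "kwargs": {"claw": [-1, -1, -1, -1], "travel": [[-0.005, 0, 0.03], [-0.005, 0, 0.06], [-0.005, 0, 0.078], [-0.005, 0, 0.078]], "turn": [[0, 0, 0], [0, 0, 0], [0, 0, 0], [0, 0, 0]]}}

```text
t: 5.68
tcp_pos: [0.5319, 0.1423, 0.3224]
tool_rot: [0.138, 0.99, -0.001, -0.004]
force: [-0.2, 0.1, 0.5]
finger_gap: -0.0
gripper_force: 0.0
```

```bash
cat > arc.py <<'E'
from h import *
u=np.array([.145,.9894]);h=np.array([.5095,-.0255])
s=manip.sense();R=Ro.from_quat(s["tool_rot"]).as_matrix()
f=lambda a:np.r_[h+u*(.25*np.cos(a)-.012*np.sin(a)),.139+.25*np.sin(a)+.012*np.cos(a)]
plan()
prev=s["tcp_pos"]
A=np.arange(.72,-.01,-.03)
for k in range(0,len(A),5):
    print("call from",prev.round(3))
    for a in A[k:k+5]: print(round(a,2),((f(a)-prev)@R/.8).round(3).tolist(),f(a).round(3))
    prev=f(a)
E
python3 arc.py
```

```text
t 5.68 tcp [0.5319 0.1423 0.3224] F [-0.2  0.1  0.5] gap -0.0
call from [0.532 0.142 0.322]
0.72 [-0.001, 0.014, 0.012] [0.536 0.153 0.313]
0.69 [-0.0, 0.02, 0.019] [0.536 0.158 0.307]
0.66 [0.001, 0.026, 0.026] [0.537 0.163 0.302]
0.63 [0.001, 0.032, 0.033] [0.538 0.167 0.296]
0.6 [0.002, 0.038, 0.04] [0.538 0.172 0.29 ]
call from [0.538 0.172 0.29 ]
0.57 [0.001, 0.006, 0.008] [0.539 0.176 0.284]
0.54 [0.001, 0.011, 0.015] [0.54  0.181 0.278]
0.51 [0.002, 0.016, 0.023] [0.54  0.185 0.272]
0.48 [0.002, 0.021, 0.031] [0.541 0.188 0.265]
0.45 [0.003, 0.025, 0.039] [0.541 0.192 0.259]
call from [0.541 0.192 0.259]
0.42 [0.001, 0.004, 0.008] [0.542 0.196 0.252]
0.39 [0.001, 0.008, 0.017] [0.542 0.199 0.245]
0.36 [0.001, 0.012, 0.025] [0.543 0.202 0.238]
0.33 [0.002, 0.016, 0.034] [0.543 0.205 0.231]
0.3 [0.002, 0.019, 0.043] [0.544 0.207 0.224]
call from [0.544 0.207 0.224]
0.27 [0.0, 0.003, 0.009] [0.544 0.21  0.217]
0.24 [0.001, 0.006, 0.018] [0.544 0.212 0.21 ]
0.21 [0.001, 0.008, 0.027] [0.545 0.214 0.203]
0.18 [0.001, 0.011, 0.036] [0.545 0.216 0.196]
0.15 [0.001, 0.013, 0.045] [0.545 0.217 0.188]
call from [0.545 0.217 0.188]
0.12 [0.0, 0.002, 0.009] [0.545 0.219 0.181]
0.09 [0.0, 0.003, 0.018] [0.545 0.22  0.173]
0.06 [0.0, 0.004, 0.028] [0.546 0.221 0.166]
0.03 [0.0, 0.005, 0.037] [0.546 0.221 0.158]
-0.0 [0.0, 0.006, 0.047] [0.546 0.222 0.151]
```

{"fn": "apply_moves", "kwargs": {"claw": [-1, -1, -1], "travel": [[0, 0, 0], [0, 0, 0], [0, 0, 0]], "turn": [[0, 0, 0], [0, 0, 0], [0, 0, 0]]}}

```text
t: 5.93
tcp_pos: [0.5353, 0.1431, 0.3279]
tool_rot: [0.138, 0.99, 0.0, 0.001]
force: [-0.1, -0.5, 0.3]
finger_gap: 0.005
gripper_force: 0.0
```

```bash
sed -i 's/A=.*/A=np.arange(.72,-.01,-.02)/' arc.py; python3 arc.py
```

```text
t 5.93 tcp [0.5353 0.1431 0.3279] F [-0.1 -0.5  0.3] gap 0.0
call from [0.535 0.143 0.328]
0.72 [0.003, 0.012, 0.019] [0.536 0.153 0.313]
0.7 [0.003, 0.016, 0.023] [0.536 0.156 0.309]
0.68 [0.004, 0.02, 0.028] [0.537 0.159 0.306]
0.66 [0.005, 0.024, 0.033] [0.537 0.163 0.302]
0.64 [0.005, 0.028, 0.037] [0.538 0.166 0.298]
call from [0.538 0.166 0.298]
0.62 [0.001, 0.004, 0.005] [0.538 0.169 0.294]
0.6 [0.001, 0.008, 0.01] [0.538 0.172 0.29 ]
0.58 [0.002, 0.011, 0.015] [0.539 0.175 0.286]
0.56 [0.002, 0.015, 0.02] [0.539 0.178 0.282]
0.54 [0.003, 0.018, 0.025] [0.54  0.181 0.278]
call from [0.54  0.181 0.278]
0.52 [0.0, 0.003, 0.005] [0.54  0.183 0.274]
0.5 [0.001, 0.007, 0.011] [0.54  0.186 0.269]
0.48 [0.001, 0.01, 0.016] [0.541 0.188 0.265]
0.46 [0.002, 0.013, 0.021] [0.541 0.191 0.261]
0.44 [0.002, 0.016, 0.027] [0.542 0.193 0.256]
call from [0.542 0.193 0.256]
0.42 [0.0, 0.003, 0.006] [0.542 0.196 0.252]
0.4 [0.001, 0.006, 0.011] [0.542 0.198 0.247]
0.38 [0.001, 0.008, 0.017] [0.543 0.2   0.243]
0.36 [0.001, 0.011, 0.023] [0.543 0.202 0.238]
0.34 [0.002, 0.013, 0.028] [0.543 0.20
[... 203 characters left out ...]
 [0.544 0.21  0.215]
0.24 [0.001, 0.01, 0.03] [0.544 0.212 0.21 ]
call from [0.544 0.212 0.21 ]
0.22 [0.0, 0.002, 0.006] [0.544 0.213 0.205]
0.2 [0.0, 0.003, 0.012] [0.545 0.215 0.2  ]
0.18 [0.001, 0.005, 0.018] [0.545 0.216 0.196]
0.16 [0.001, 0.006, 0.024] [0.545 0.217 0.191]
0.14 [0.001, 0.007, 0.03] [0.545 0.218 0.186]
call from [0.545 0.218 0.186]
0.12 [0.0, 0.001, 0.006] [0.545 0.219 0.181]
0.1 [0.0, 0.002, 0.012] [0.545 0.219 0.176]
0.08 [0.0, 0.003, 0.019] [0.545 0.22  0.171]
0.06 [0.001, 0.004, 0.025] [0.546 0.221 0.166]
0.04 [0.001, 0.004, 0.031] [0.546 0.221 0.161]
call from [0.546 0.221 0.161]
0.02 [0.0, 0.0, 0.006] [0.546 0.222 0.156]
-0.0 [0.0, 0.001, 0.012] [0.546 0.222 0.151]
```

{"fn": "apply_moves", "kwargs": {"claw": [-1, -1, -1, -1, -1], "travel": [[0.001, 0.006, 0.002], [0.002, 0.01, 0.008], [0.003, 0.012, 0.014], [0.003, 0.014, 0.019], [0.003, 0.016, 0.023]], "turn": [[0, 0, 0], [0, 0, 0], [0, 0, 0], [0, 0, 0], [0, 0, 0]]}}

```text
t: 6.35
tcp_pos: [0.5359, 0.159, 0.3101]
tool_rot: [0.137, 0.991, 0.002, 0.001]
force: [-3.3, 5.0, 13.5]
finger_gap: -0.002
gripper_force: 6.9
```

{"fn": "apply_moves", "kwargs": {"claw": [-1, -1, -1, -1, -1], "travel": [[0.001, 0.004, 0.005], [0.002, 0.008, 0.01], [0.002, 0.012, 0.014], [0.003, 0.016, 0.019], [0.003, 0.019, 0.023]], "turn": [[0, 0, 0], [0, 0, 0], [0, 0, 0], [0, 0, 0], [0, 0, 0]]}}

```text
t: 6.77
tcp_pos: [0.5383, 0.1749, 0.2923]
tool_rot: [0.137, 0.991, 0.003, 0.002]
force: [-2.1, 7.2, 12.8]
finger_gap: -0.001
gripper_force: 6.1
```

```bash
python3 arc.py | sed -n '1p;8,14p'; python3 - <<'E'
from h import *
s=snap("scene"); cv2.imwrite("pics/han2.png",cv2.resize(s["pixels"][80:210,180:330,::-1],None,fx=4,fy=4,interpolation=2))
E
```

```text
t 6.77 tcp [0.5383 0.1749 0.2923] F [-2.1  7.2 12.8] gap -0.0
call from [0.538 0.166 0.298]
0.62 [0.001, 0.004, 0.005] [0.538 0.169 0.294]
0.6 [0.001, 0.008, 0.01] [0.538 0.172 0.29 ]
0.58 [0.002, 0.011, 0.015] [0.539 0.175 0.286]
0.56 [0.002, 0.015, 0.02] [0.539 0.178 0.282]
0.54 [0.002, 0.018, 0.025] [0.54  0.181 0.278]
call from [0.54  0.181 0.278]
```

View pics/han2.png

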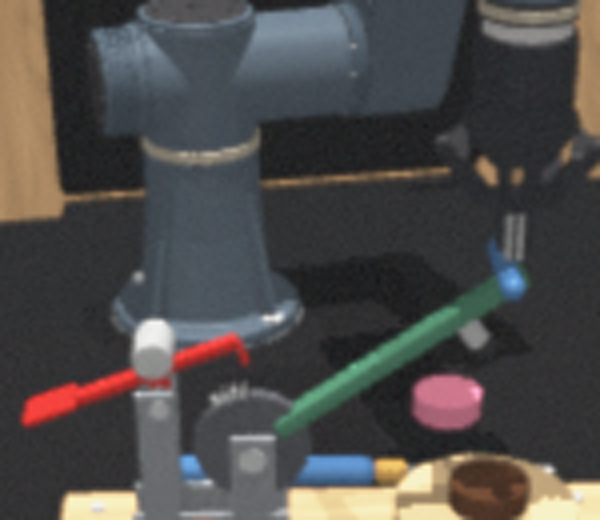

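The arm is following: the bar at crop (510,280) sits under the fingertips and the pawl is still clear. Continuing along the arc.

{"fn": "apply_moves", "kwargs": {"claw": [-1, -1, -1, -1, -1], "travel": [[0.001, 0.003, 0.005], [0.001, 0.006, 0.01], [0.002, 0.009, 0.015], [0.002, 0.012, 0.02], [0.003, 0.015, 0.025]], "turn": [[0, 0, 0], [0, 0, 0], [0, 0, 0], [0, 0, 0], [0, 0, 0]]}}

```text
t: 7.23
tcp_pos: [0.5404, 0.1888, 0.2731]
tool_rot: [0.137, 0.99, 0.005, 0.003]
force: [-0.1, 10.7, 12.9]
finger_gap: 0.0
gripper_force: 6.9
```

{"fn": "apply_moves", "kwargs": {"claw": [-1, -1, -1, -1, -1], "travel": [[0.0, 0.003, 0.005], [0.001, 0.006, 0.011], [0.001, 0.009, 0.016], [0.002, 0.011, 0.021], [0.002, 0.014, 0.026]], "turn": [[0, 0, 0], [0, 0, 0], [0, 0, 0], [0, 0, 0], [0, 0, 0]]}}

```text
t: 7.65
tcp_pos: [0.5425, 0.2002, 0.2524]
tool_rot: [0.137, 0.99, 0.005, 0.004]
force: [-0.5, 8.6, 11.1]
finger_gap: -0.001
gripper_force: 5.6
```

{"fn": "apply_moves", "kwargs": {"claw": [-1, -1, -1, -1, -1], "travel": [[0.0, 0.003, 0.006], [0.001, 0.005, 0.011], [0.001, 0.007, 0.017], [0.001, 0.01, 0.023], [0.002, 0.012, 0.028]], "turn": [[0, 0, 0], [0, 0, 0], [0, 0, 0], [0, 0, 0], [0, 0, 0]]}}

```text
t: 8.07
tcp_pos: [0.5439, 0.2082, 0.2288]
tool_rot: [0.137, 0.99, 0.004, 0.004]
force: [1.8, 6.2, 8.9]
finger_gap: 0.004
gripper_force: 4.3
```

```bash
python3 - <<'E'
from h import *
plan()
s=snap("scene"); cv2.imwrite("pics/han3.png",cv2.resize(s["pixels"][100:230,180:350,::-1],None,fx=4,fy=4,interpolation=2))
E
```

```text
t 8.07 tcp [0.5439 0.2082 0.2288] F [1.8 6.2 8.9] gap 0.0
```

View pics/han3.png

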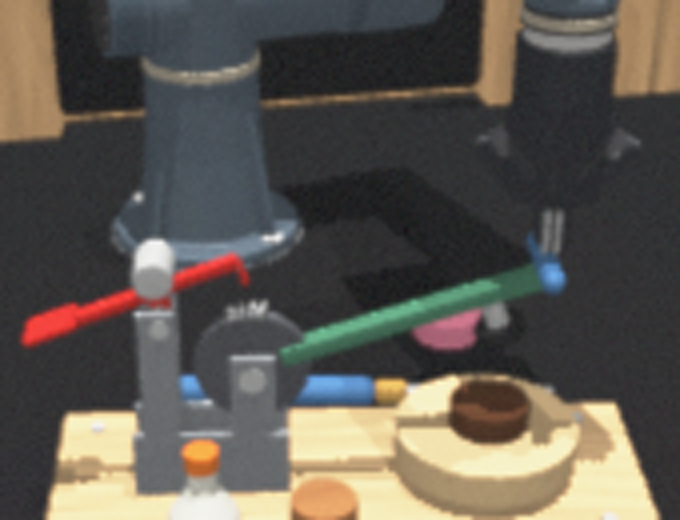

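The bar at crop (552,272) is still squarely under the fingers, with the arm at about 0.32 rad and the pawl free. Continuing, slower towards the block.

{"fn": "apply_moves", "kwargs": {"claw": [-1, -1, -1, -1, -1], "travel": [[0.0, 0.002, 0.006], [0.0, 0.004, 0.012], [0.001, 0.005, 0.018], [0.001, 0.007, 0.024], [0.001, 0.008, 0.03]], "turn": [[0, 0, 0], [0, 0, 0], [0, 0, 0], [0, 0, 0], [0, 0, 0]]}}

```text
t: 8.53
tcp_pos: [0.5444, 0.2142, 0.2045]
tool_rot: [0.138, 0.99, 0.003, 0.003]
force: [1.4, 5.2, 7.4]
finger_gap: 0.005
gripper_force: 3.7
```

{"fn": "apply_moves", "kwargs": {"claw": [-1, -1, -1, -1, -1], "travel": [[0.0, 0.001, 0.006], [0.0, 0.003, 0.012], [0.001, 0.004, 0.018], [0.001, 0.005, 0.024], [0.001, 0.006, 0.03]], "turn": [[0, 0, 0], [0, 0, 0], [0, 0, 0], [0, 0, 0], [0, 0, 0]]}}

```text
t: 8.95
tcp_pos: [0.5449, 0.2185, 0.1802]
tool_rot: [0.138, 0.99, 0.003, 0.003]
force: [1.3, 3.9, 6.1]
finger_gap: -0.0
gripper_force: 3.4
```

{"fn": "apply_moves", "kwargs": {"claw": [-1, -1, -1, -1, -1], "travel": [[0.0, 0.001, 0.005], [0.0, 0.002, 0.01], [0.0, 0.003, 0.014], [0.0, 0.003, 0.018], [0.0, 0.003, 0.021]], "turn": [[0, 0, 0], [0, 0, 0], [0, 0, 0], [0, 0, 0], [0, 0, 0]]}}

```text
t: 9.37
tcp_pos: [0.5451, 0.2206, 0.163]
tool_rot: [0.138, 0.99, 0.002, 0.003]
force: [1.4, 4.6, 7.0]
finger_gap: -0.002
gripper_force: 3.1
```

12 mm to go; slowing to about 2 mm per row.

{"fn": "apply_moves", "kwargs": {"claw": [-1, -1, -1, -1, -1], "travel": [[0.0, 0, 0.003], [0.0, 0.001, 0.006], [0.0, 0.001, 0.008], [0.0, 0.001, 0.01], [0.0, 0.001, 0.012]], "turn": [[0, 0, 0], [0, 0, 0], [0, 0, 0], [0, 0, 0], [0, 0, 0]]}}

```text
t: 9.78
tcp_pos: [0.5452, 0.2213, 0.1534]
tool_rot: [0.138, 0.99, 0.002, 0.002]
force: [1.1, 4.1, 6.6]
finger_gap: 0.001
gripper_force: 3.0
```

{"fn": "apply_moves", "kwargs": {"claw": [-1, -1, -1, -1], "travel": [[0.0, 0, 0.001], [0.0, 0, 0.002], [0.0, 0, 0.003], [0, 0, 0.003]], "turn": [[0, 0, 0], [0, 0, 0], [0, 0, 0], [0, 0, 0]]}}

```text
t: 10.12
tcp_pos: [0.5452, 0.2213, 0.151]
tool_rot: [0.138, 0.99, 0.002, 0.002]
force: [0.6, 3.2, 5.1]
finger_gap: -0.0
gripper_force: 2.7
```

{"fn": "apply_moves", "kwargs": {"claw": [-1, -1, -1, -1], "travel": [[0.0, 0, 0.001], [0.0, 0, 0.002], [0.0, 0, 0.003], [0, 0, 0.003]], "turn": [[0, 0, 0], [0, 0, 0], [0, 0, 0], [0, 0, 0]]}}

```text
t: 10.45
tcp_pos: [0.5453, 0.2213, 0.1508]
tool_rot: [0.137, 0.991, 0.002, 0.003]
force: [-2.6, 2.8, 17.8]
finger_gap: -0.007
gripper_force: 8.8
```

{"fn": "apply_moves", "kwargs": {"claw": [-1, -1, -1, -1], "travel": [[0.0, 0, 0.001], [0.0, 0, 0.002], [0, 0, 0.002], [0, 0, 0.002]], "turn": [[0, 0, 0], [0, 0, 0], [0, 0, 0], [0, 0, 0]]}}

```text
t: 10.78
tcp_pos: [0.5453, 0.2213, 0.1507]
tool_rot: [0.137, 0.991, 0.002, 0.003]
force: [-4.3, 1.9, 25.4]
finger_gap: 0.003
gripper_force: 12.7
```

{"fn": "apply_moves", "kwargs": {"claw": [-1, -1, -1, -1, -1], "travel": [[0.0, 0, -0.004], [0.0, 0, -0.015], [0, 0, -0.05], [0, 0, -0.1], [0, 0, -0.15]], "turn": [[0, 0, 0], [0, 0, 0], [0, 0, 0], [0, 0, 0], [0, 0, 0]]}}

```text
t: 11.2
tcp_pos: [0.542, 0.2191, 0.2655]
tool_rot: [0.137, 0.991, -0.001, -0.002]
force: [1.0, 0.2, -0.5]
finger_gap: -0.003
gripper_force: 0.0
```

{"fn": "apply_moves", "kwargs": {"claw": [-1, -1, -1], "travel": [[0, 0, -0.02], [0, 0, -0.02], [0, 0, -0.02]], "turn": [[0, 0, 0], [0, 0, 0], [0, 0, 0]]}}

```text
t: 11.45
tcp_pos: [0.5434, 0.2195, 0.2824]
tool_rot: [0.137, 0.991, 0.0, 0.001]
force: [-1.0, -0.1, 0.5]
finger_gap: -0.002
gripper_force: 0.0
```

```bash
python3 - <<'E'
from h import *
plan()
s=snap("scene"); cv2.imwrite("pics/end.png",cv2.resize(s["pixels"][120:250,170:350,::-1],None,fx=4,fy=4,interpolation=2))
hsv=cv2.cvtColor(s["pixels"],cv2.COLOR_RGB2HSV);X=pts(s)
m=cv2.inRange(hsv,(0,170,90),(6,255,255))>0; m[:165]=0;m[:,:180]=0;m[190:]=0;m[:,245:]=0
p=X[m&(s["depth"]>0)]; i=np.argsort(p[:,1]); print("pad end",np.median(p[i[:20]],0).round(3),"nose",np.median(p[i[-10:]],0).round(3))
m=cv2.inRange(hsv,(65,100,30),(95,255,255))>0;m[:130]=0;m[215:]=0;m[:,:235]=0;m[:,335:]=0
p=X[m&(s["depth"]>0)];p=p[(p[:,2]>.1)];print("green slope",np.polyfit(p[:,1],p[:,2],1))
E
```

```text
t 11.45 tcp [0.5434 0.2195 0.2824] F [-1.  -0.1  0.5] gap -0.0
pad end [ 0.491 -0.2    0.167] nose [ 0.513 -0.034  0.221]
green slope [0.00102969 0.13669678]
```

View pics/end.png

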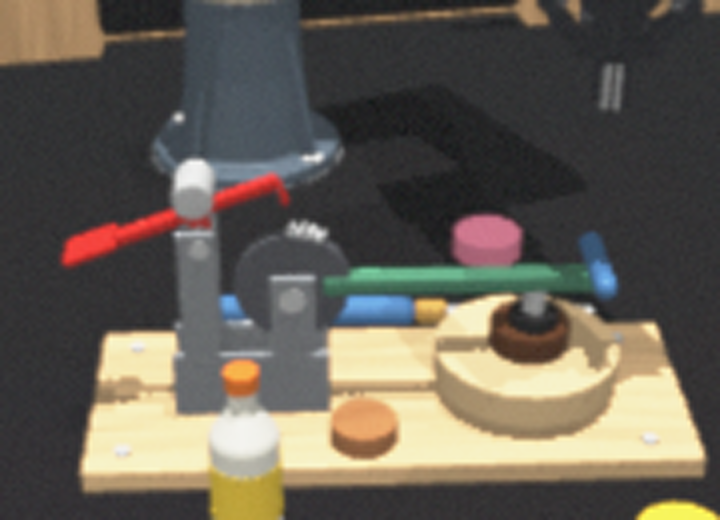

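The arm is level (slope 0.001), the foot sits on the glue block at crop (530,325), and the pawl is still tipped free at (90,240). The gripper is clear of everything, so I hand in.

```bash
python3 -c "
from station import manip
print(manip.sign_off())"
```

```text
the job is handed in; nothing more can be done
None
```

The press is down and handed in at about 11.5 s: the pawl is tipped over and free, the arm is level with the foot pressed onto the glue block at about 25 N, and the gripper has let go and is clear.

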